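# Let the red chocolates out with the dispenser's rocking lever

## Task

Two chocolate dispensers stand on the counter; find the one that holds the red balls and, with closed fingertips, press down the black pad of its lever so that the gate lifts, and keep it down until both red balls have rolled into its dish. Then let the lever go so that the gate shuts again. Do not touch any of the balls, leave the other dispenser shut, and leave the things standing round about in place.

Things in the scene. Friction and masses are not known exactly. Their poses are not given: they have to be found in the camera images.
- red_dispenser: small fixed dispenser with the red balls (its twin stands beside it): wooden chute, white dish, rocking lever. Origin on the counter under the gate; x up the chute, away from the dish; y to the side of the press pad; z up. Chute x 0 to 130 mm, 38 wide, its floor 34 high at the gate and 52 at the back, walls 17 more. Dish x -96 to -5, y -46 to 46, 46 high.
- red_dish (a point): centre of the inner floor of the white open dish (86 x 84 mm inside, walls 38 mm high inside) at the foot of the chute of the red balls' dispenser, 8 mm above the counter
- red_gate (a point): middle of the lower edge of the red balls' gate, a plate 26 mm wide, 3 thick, hung on the far end of the lever; shut it is 39 mm above the counter. The lever's pivot is 58 mm from it towards the pad, 85 mm high, between two bracket plates 93 mm high. Pressed fully, the gate end of the lever stands up to 130 mm high.
- red_pad (a point): black ribbed press pad, 32 x 30 x 6 mm, on the lever of the red balls' dispenser; the point: centre of its top, level and 97 mm above the counter when shut, 80 mm from the pivot (x -4, y 138 mm in the dispenser's frame). Pressed fully it is 46 mm lower, 6 mm nearer the pivot and tilted with the lever. 3 N start it, 6.5 N hold it at the stop; nothing stands below it.
- red_dispenser_lever (a joint): lever of the dispenser with the red balls, rad: 0 = gate shut, grows as the pad goes down and the gate rises; hard stop at 0.58. A spring shuts it when let go. Both balls pass freely from about 0.5; they then need about a second to roll out.
- red_ball_1: red foil-wrapped chocolate ball, hard, 26 mm across, 15 g, origin at its centre; starts in the chute, against the gate; in the dish its centre is 21 mm above the counter
- red_ball_2: red foil-wrapped chocolate ball, hard, 26 mm across, 15 g, origin at its centre; starts in the chute, behind the first ball; in the dish its centre is 21 mm above the counter
- gold_dispenser: small fixed dispenser with the gold-coloured balls (its twin stands beside it): wooden chute, white dish, rocking lever. Origin on the counter under the gate; x up the chute, away from the dish; y to the side of the press pad; z up. Chute x 0 to 130 mm, 38 wide, its floor 34 high at the gate and 52 at the back, walls 17 more. Dish x -96 to -5, y -46 to 46, 46 high.
- gold_dish (a point): centre of the inner floor of the white open dish (86 x 84 mm inside, walls 38 mm high inside) at the foot of the chute of the gold-coloured balls' dispenser, 8 mm above the counter
- gold_gate (a point): middle of the lower edge of the gold-coloured balls' gate, a plate 26 mm wide, 3 thick, hung on the far end of the lever; shut it is 39 mm above the counter. The lever's pivot is 58 mm from it towards the pad, 85 mm high, between two bracket plates 93 mm high. Pressed fully, the gate end of the lever stands up to 130 mm high.
- gold_pad (a point): black ribbed press pad, 32 x 30 x 6 mm, on the lever of the gold-coloured balls' dispenser; the point: centre of its top, level and 97 mm above the counter when shut, 80 mm from the pivot (x -4, y 138 mm in the dispenser's frame). Pressed fully it is 46 mm lower, 6 mm nearer the pivot and tilted with the lever. 3 N start it, 6.5 N hold it at the stop; nothing stands below it.
- gold_dispenser_lever (a joint): lever of the dispenser with the gold-coloured balls, rad: 0 = gate shut, grows as the pad goes down and the gate rises; hard stop at 0.58. A spring shuts it when let go. Both balls pass freely from about 0.5; they then need about a second to roll out.
- gold_ball_1: gold-coloured foil-wrapped chocolate ball, hard, 26 mm across, 15 g, origin at its centre; starts in the chute, against the gate; in the dish its centre is 21 mm above the counter
- gold_ball_2: gold-coloured foil-wrapped chocolate ball, hard, 26 mm across, 15 g, origin at its centre; starts in the chute, behind the first ball; in the dish its centre is 21 mm above the counter
- dessert_a: lidded white dessert cup with brown topping, about 84 mm wide, 90 high, loose, behind the lever of the red balls' dispenser; origin under its centre; bystander
- dessert_b: lidded white dessert cup with green topping, about 84 mm wide, 90 high, loose, behind the lever of the gold balls' dispenser; origin under its centre; bystander
- glass: small clear glass, 64 mm wide, 80 high, loose, at the left; origin under its centre; bystander
- tamper: coffee tamper, steel foot 58 mm wide, dark wooden handle, 94 high, does not move, at the right; origin under its centre; bystander
- stamp: hand stamp with red handle, 24 x 34 mm, 74 high, loose, at the right; origin under its centre; bystander

How it is judged:
On the way, in this order (a step that is already met when the one before it is completed fails the run):
1. a finger presses down the pad of the red balls' dispenser and the gate starts to lift (value of joint red_dispenser_lever above 0.15 rad and contact force between the fingers and red_dispenser_lever_c4 above 0.5 N), for 0.1 s.
2. both red balls lie in the dish (x of red_ball_1 in the frame of red_dispenser between -0.095 and -0.005 m and y of red_ball_1 in the frame of red_dispenser between -0.045 and 0.045 m and height (world z) of each of red_ball_1, red_ball_2 below 0.035 m and x of red_ball_2 in the frame of red_dispenser between -0.095 and -0.005 m and y of red_ball_2 in the frame of red_dispenser between -0.045 and 0.045 m), for 0.2 s.
At the end, for the whole second after the job is handed in: both red balls lie at rest (under 50 mm/s) inside the dish of their own dispenser, both levers are back within 0.06 rad of shut, the gold balls and the bystanders are within 20 mm of where they started (all of step 2 and value of joint each of red_dispenser_lever, gold_dispenser_lever below 0.06 rad and linear speed of each of red_ball_1, red_ball_2 below 0.05 m/s and distance of each of gold_ball_1, gold_ball_2, dessert_a, dessert_b, glass, stamp from where it was at the start of the episode below 0.02 m); the robot touches nothing.
It fails at once if a ball is touched by the robot (contact force between any of the fingers, the arm and red_ball_1 above 0.2 N or contact force between any of the fingers, the arm and red_ball_2 above 0.2 N or contact force between any of the fingers, the arm and gold_ball_1 above 0.2 N or contact force between any of the fingers, the arm and gold_ball_2 above 0.2 N).
It fails at once if the lever of the gold balls' dispenser is pressed (value of joint gold_dispenser_lever above 0.12 rad).
It fails at once if a gold ball leaves its place (distance of any of gold_ball_1, gold_ball_2 from where it was at the start of the episode above 0.02 m).
It fails at once if a bystander is moved by more than 20 mm or tipped (distance of any of dessert_a, dessert_b, glass, stamp from where it was at the start of the episode above 0.02 m or angle between any of dessert_a, dessert_b, glass, stamp's own z axis and vertical above 0.3 rad).
It also fails if it takes over 32 s, if anything falls off the work surface, if the arm or the gripper's body presses on something with over 40 N, if the wrist force passes 120 N, or if a joint passes its speed limit or range.

## Robot

A 7-joint arm with a two-finger parallel gripper is mounted at the origin on a cart in front of the work surface, level with it; the furniture and walls round the work are solid. World frame = base frame: x ahead of the robot, y to its left, z up, the work surface at z = 0. Lengths are in m, angles in rad, forces in N, time in s.
With the tool pointing down it reaches from about 0.425 to 0.875 m from the base axis. Payload 4.7 kg.
Tool frame: the origin (TCP) lies at the very end of the fingers, on their centre line; the grasp point (between the pads) lies 19 mm behind it; z points along the fingers, y is the line along which they close (so a half turn about z gives the same grasp; the last joint's range is limited). The gripper opens to 87 mm and grips with 3 to 60 N. Pads are 19 mm wide; open, the fingers measure 117 mm over their backs; the gripper's body (75 mm by 190 mm) begins 51 mm behind the grasp point.
Start: joints at [1.234, 0.321, -0.07, 1.45, 0.023, 1.371, -0.057], TCP at [0.223, -0.61, 0.223] pointing down, gripper open.
Joint ranges: [-2.86, 2.86], [-0.3, 2.09], [-1.38, 1.24], [0.06, 2.45], [-1.56, 4.7], [0.09, 2.05], [-2.69, 2.69]. Speed limits (rad/s): [2.57, 2.57, 3.14, 3.14, 3.14, 3.14, 3.14].

## Interface

Orientations are given as a rotation vector (axis times angle).
In Python, from bench import ctrl gives the robot as it stands.
- The arm moves only by the shell command python3 -m jog 'ROWS' [FORCE]. ROWS is JSON, a list that holds one entry, the list of rows, each a list of 7 numbers: the shift along the tool's x, y, z in mm, then the turn, a rotation vector about the tool's x, y, z in degrees, then the finger opening in mm, from 0 to 87. A call has 1 to 10 rows; each row is the pose to reach, as a shift and turn from the pose commanded when the call began, along the tool's axes at that moment; what a row does not reach only later rows make up. A row lasts 1/10 s, in which the tool goes at most 50 mm and 8.59 degrees, less where a joint would pass 70% of its speed; a pose out of reach is approached as far as the arm can. A call with a gripper value outside its range is refused whole. The fingers move at their own pace and stop on an object; FORCE is the grip in N (left out, the last holds). Time passes only in rows, so rows that repeat a pose let the fingers close. It gives the time, the measured TCP pose, the force, the opening and the grip force at its end, in the units of the state.
- ctrl.get_state(): the state, without advancing time (a new reading comes with each control period).
- ctrl.get_image(name): name is "side" or "top" or "wrist"; returns a dict with "image" (384x512x3 uint8, red, green, blue), "depth" (384x512 float32, m along the optical axis (not along the pixel's ray), 0 where there is no reading), "fov_y" (degrees; the focal length in pixels is half the picture's height over the tangent of half this angle, whatever the lens; pixels are square), "cx", "cy" (the principal point, pixels), "k1" (the pictures are not rectified: a ray, as slopes to the right and down, at radius r is drawn at 1 + k1 r^2 times it, then the intrinsics apply), "rvec" (rotation vector, rad) and "tvec" (3), from world to camera coordinates, as OpenCV has them. Camera axes: x right, y down, z forward; pixel columns grow to the right and rows downward; lengths in m; the calibration is good to about 2 mm. A picture is of the moment at which its call begins.
- ctrl.close_job(): hands the job in; it is judged then, once.
The state is a dict: "time": time; "joint_positions": joint angles; "qd": joint speeds; "joint_torque": joint torques, N m; "position": TCP position; "tool_rot": TCP orientation; "ft_force": force on the tool from outside, world axes, zero at the start; "torque": the same for the moment, N m; "grip_width": opening from 0.0 (shut) to 1.0 (fully open); "grip_force": force on a finger pad.
Only numpy, scipy, OpenCV 4.12 (cv2) and the standard library are available. Lean on these libraries where they do the work, as an engineer would, in place of code of your own. Each camera call takes 0.05 s, during which the arm holds its last target. There are 200 camera calls.

## Working session

There is one attempt and no reset: what is moved stays moved. The work goes in short steps, Python scripts to look and compute and a shell command to move; the robot and the scene stay as the last step left them, time stands still between calls to the robot, and variables do not carry over. Pictures are saved under pics/ and viewed, at most 10 in all, crops included, and the job is handed in when it is done.

```bash
mkdir -p pics; cat > h.py <<'E'
import numpy as np, cv2
from bench import ctrl
def grab(name, path=None):
    im=ctrl.get_image(name)
    if path: cv2.imwrite(path, im["image"][:,:,::-1])
    return im
def pts(im):
    """world xyz for every pixel from depth"""
    H,W=im["depth"].shape; f=H/2/np.tan(np.radians(im["fov_y"])/2)
    K=np.array([[f,0,im["cx"]],[0,f,im["cy"]],[0,0,1.]])
    u,v=np.meshgrid(np.arange(W),np.arange(H))
    p=np.stack([u,v],-1).reshape(-1,1,2).astype(float)
    n=cv2.undistortPoints(p,K,np.array([im["k1"],0,0,0.])).reshape(H,W,2)
    d=im["depth"][...,None]; c=np.concatenate([n*d,d],-1)
    R=cv2.Rodrigues(np.array(im["rvec"],float))[0]
    return (c-np.array(im["tvec"]).ravel())@R, n, R
def plane(im,uv,z):
    _,n,R=pts(im); t=np.array(im["tvec"]).ravel(); o=-R.T@t
    u,v=uv; d=R.T@np.array([*n[int(round(v)),int(round(u))],1.]); return o+d*(z-o[2])/d[2]
E
python3 - <<'E'
from h import *
for n in("top","side"):
    im=grab(n,f"pics/{n}0.png"); R=cv2.Rodrigues(np.array(im["rvec"],float))[0]
    print(n,-R.T@np.array(im["tvec"]).ravel(),R.round(2).tolist(),im["fov_y"],im["k1"])
s=ctrl.get_state();print(s["time"],s["position"],s["tool_rot"],s["ft_force"],s["grip_width"])
E
```

```text
top [0.23682593 0.0030537  1.50945313] [[-0.02, -1.0, 0.01], [-0.98, 0.02, -0.18], [0.18, -0.01, -0.98]] 56.057095295904865 0.022722785495373817
side [ 0.62895706 -0.93526657  1.16865242] [[0.99, 0.14, 0.02], [0.11, -0.75, -0.66], [-0.08, 0.65, -0.75]] 49.21554586190891 -0.11343953597705031
0.1 [ 0.2231414  -0.60996335  0.22156074] [-3.09172459e+00 -5.47997529e-01  6.75577634e-04] [-0.33699772 -0.59451132 -0.55806944] 0.9999923588111578
```

View pics/top0.png

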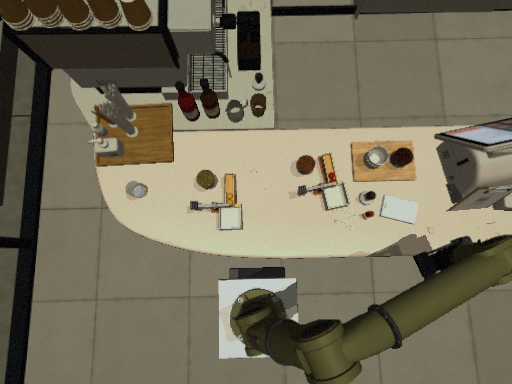

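View pics/side0.png

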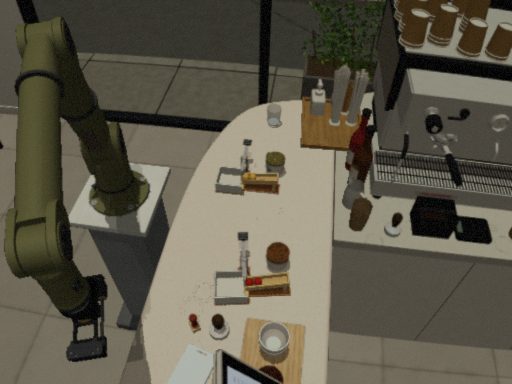

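The top view shows the red-ball dispenser at about (330,183), with its pad near (302,190). The gold one is at about (230,205), with its pad near (195,206). In the side view the red dispenser is at (255,283) and its pad at (243,238). Next I'll measure the positions from depth and enlarge the red dispenser.

```bash
python3 - <<'E'
from h import *
out=[]
for n,(x0,y0,x1,y1) in (("top",(280,140,380,220)),("side",(200,220,300,310))):
    im=grab(n); P,_,_=pts(im); hsv=cv2.cvtColor(im["image"],cv2.COLOR_RGB2HSV).astype(int)
    sub=np.zeros(P.shape[:2],bool); sub[y0:y1,x0:x1]=1
    h,s,v=hsv[...,0],hsv[...,1],hsv[...,2]; z=P[...,2]
    masks={"pad":(v<80)&(z>.08)&(z<.115)&(s<120),"red":((h<5)|(h>174))&(s>170)&(v>100),
      "dishrim":(s<60)&(v>150)&(z>.035)&(z<.055),"chute":(h>8)&(h<25)&(s>120)&(z>.045)&(z<.08)&(v>120),"arm":(z>.105)&(z<.14)}
    for k,m in masks.items():
        m=m&sub; q=P[m]
        if len(q): print(n,k,len(q),"uv",np.argwhere(m).mean(0)[::-1].round(1),"med",np.median(q,0).round(4),"min",q.min(0).round(3),"max",q.max(0).round(3))
        if k in("dishrim","chute") and len(q)>5: print("   rect",cv2.minAreaRect(q[:,:2].astype(np.float32)))
    c=cv2.resize(im["image"][y0:y1,x0:x1,::-1],None,fx=4,fy=4,interpolation=cv2.INTER_CUBIC)
    out.append(cv2.resize(c,(400,340)))
cv2.imwrite("pics/crop.png",np.hstack(out))
E
```

```text
top pad 76 uv [321.6 185.6] med [ 0.4967 -0.1956  0.0984] min [ 0.453 -0.496  0.08 ] max [ 0.637 -0.175  0.107]
top red 34 uv [335.1 179.8] med [ 0.5559 -0.318   0.0633] min [ 0.237 -0.468  0.056] max [0.569 0.003 1.509]
top dishrim 91 uv [358.4 176.3] med [ 0.6179 -0.4892  0.0504] min [ 0.426 -0.518  0.035] max [ 0.653 -0.286  0.055]
   rect ((0.5129591822624207, -0.4256071448326111), (0.1409812569618225, 0.30862346291542053), 36.48073959350586)
top chute 113 uv [327.8 163.3] med [ 0.6187 -0.3063  0.0503] min [ 0.538 -0.336  0.045] max [ 0.652 -0.286  0.076]
   rect ((0.5940201878547668, -0.3090176284313202), (0.11532624065876007, 0.03463298827409744), 11.61227798461914)
top arm 22 uv [362.5 159.6] med [ 0.619  -0.4706  0.1079] min [ 0.48  -0.502  0.105] max [ 0.666 -0.175  0.113]
side pad 64 uv [242.8 236.2] med [ 0.4979 -0.1893  0.0977] min [ 0.483 -0.204  0.091] max [ 0.511 -0.175  0.104]
side red 65 uv [253.2 280.9] med [ 0.5463 -0.3217  0.0617] min [ 0.529 -0.33   0.053] max [ 0.57 -0.31  0.07]
side dishrim 73 uv [225.3 286. ] med [ 0.4629 -0.3654  0.0472] min [ 0.428 -0.384  0.037] max [ 0.535 -0.283  0.053]
   rect ((0.4793868660926819, -0.330047070980072), (0.09402542561292648, 0.09687520563602448), 11.813264846801758)
side chute 193 uv [273.1 280.6] med [ 0.6126 -0.3033  0.0517] min [ 0.53  -0.341  0.045] max [ 0.653 -0.282  0.073]
   rect ((0.589061975479126, -0.31012576818466187), (0.12562718987464905, 0.039056867361068726), 11.6627197265625)
```

View pics/crop.png

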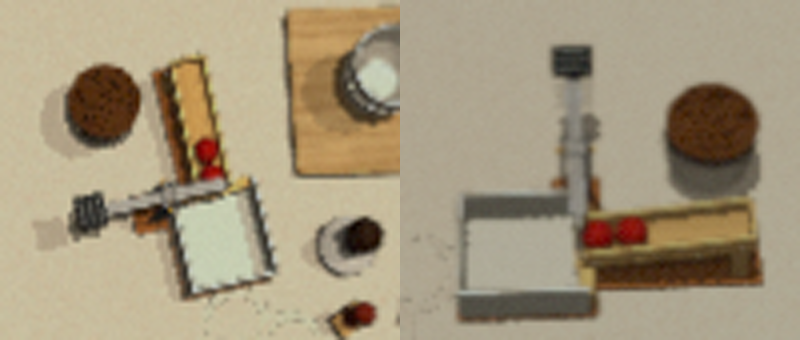

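The crop confirms the layout. The red dispenser's chute is yawed about 11.7°, and the pad is left of the dish, at (90,213) in the left panel and (572,60) in the right. The pad is at about (0.497, -0.187). Next: the tool-frame shift to a point above it.

```bash
cat >> h.py <<'E'
from scipy.spatial.transform import Rotation as Ro
def goal(p,yaw=11.7):
    s=ctrl.get_state(); R=Ro.from_rotvec(s["tool_rot"]); x=np.radians(yaw)
    best=None
    for sg in(1,-1):
        y=sg*np.array([np.cos(x),np.sin(x),0]); z=np.array([0,0,-1.]); G=Ro.from_matrix(np.stack([np.cross(y,z),y,z],1))
        r=(R.inv()*G).as_rotvec(degrees=True)
        if best is None or np.linalg.norm(r)<np.linalg.norm(best): best=r
    print("shift mm",(R.inv().apply(np.array(p)-s["position"])*1000).round(1),"turn deg",best.round(2),"pos",np.round(s["position"],4),"t",round(s["time"],2),"F",np.round(s["ft_force"],2),"q",np.round(s["joint_positions"],2))
E
python3 -c "
from h import *
goal([.497,-.187,.2]); goal([.497,-.187,.15])"
```

```text
shift mm [ 402.5 -303.2   22.2] turn deg [-6.00e-02 -4.00e-02 -8.16e+01] pos [ 0.2232 -0.6101  0.2219] t 0.2 F [ 0.65 -0.38 -0.66] q [ 1.23  0.32 -0.07  1.45  0.02  1.37 -0.06]
shift mm [ 402.5 -303.2   72.2] turn deg [-6.00e-02 -4.00e-02 -8.16e+01] pos [ 0.2232 -0.6101  0.2219] t 0.2 F [ 0.65 -0.38 -0.66] q [ 1.23  0.32 -0.07  1.45  0.02  1.37 -0.06]
```

```bash
python3 -m jog '[[[40,-30,0,0,0,-8,0],[80,-60,0,0,0,-16,0],[120,-91,0,0,0,-24,0],[161,-121,0,0,0,-32,0],[201,-152,0,0,0,-41,0],[242,-182,0,0,0,-49,0],[282,-212,0,0,0,-57,0],[322,-243,0,0,0,-65,0],[362,-273,10,0,0,-73,0],[402,-303,20,0,0,-81.6,0]]]'; python3 -c "
from h import *
goal([.497,-.187,.13])"
```

```text
time: 1.2
position: [0.4948, -0.1905, 0.2039]
tool_rot: [1.976, 2.441, -0.0]
ft_force: [1.7, -0.2, 0.6]
grip_width: 0.174
grip_force: 0.0
shift mm [ 3.1  2.8 73.9] turn deg [0.05 0.08 0.32] pos [ 0.4948 -0.1905  0.2039] t 1.2 F [ 1.66 -0.2   0.6 ] q [ 0.82  0.11 -0.53  1.76  0.06  1.29  0.48]
```

```bash
python3 -m jog '[[[0,0,20,0,0,0,0],[0,0,40,0,0,0,0],[0,0,60,0,0,0,0],[0,0,70,0,0,0,0],[0,0,70,0,0,0,0],[0,0,70,0,0,0,0],[0,0,70,0,0,0,0]]]'; python3 - <<'E'
from h import *
goal([.497,-.187,.1])
out=[]
for n,(x0,y0,x1,y1) in (("side",(210,190,290,250)),("top",(270,150,350,210))):
    im=grab(n); out.append(cv2.resize(im["image"][y0:y1,x0:x1,::-1],(400,300),interpolation=cv2.INTER_CUBIC))
out.append(cv2.resize(grab("wrist")["image"][:,:,::-1],(400,300)))
cv2.imwrite("pics/a.png",np.vstack([np.hstack(out[:2]),np.hstack([out[2],out[2]*0])]))
E
```

```text
time: 1.9
position: [0.4947, -0.1925, 0.1348]
tool_rot: [1.983, 2.434, 0.001]
ft_force: [0.3, 0.2, 0.3]
grip_width: 0.002
grip_force: 0.0
shift mm [ 5.   3.4 34.8] turn deg [ 0.09  0.07 -0.02] pos [ 0.4947 -0.1925  0.1348] t 1.9 F [0.3  0.2  0.31] q [ 0.81  0.17 -0.53  1.84  0.09  1.15  0.45]
```

View pics/a.png

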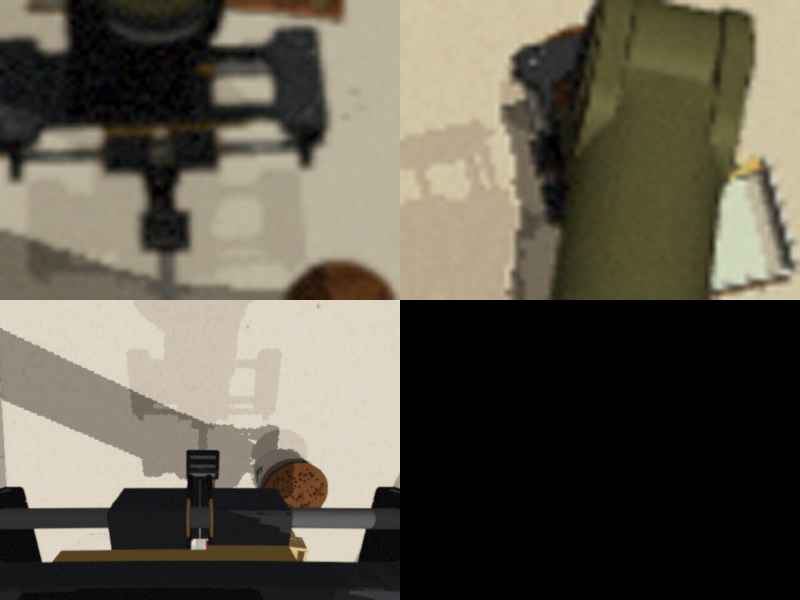

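The fingertips are closed and directly above the pad, in line with the lever. In the wrist view the pad is at (203,463) and the fingers are at x≈200. I'll shift slightly outboard and press.

```bash
python3 -m jog '[[[6,2,15,0,0,0,0],[6,2,30,0,0,0,0],[6,2,38,0,0,0,0],[6,2,45,0,0,0,0],[6,2,52,0,0,0,0],[6,2,59,0,0,0,0],[6,2,66,0,0,0,0],[6,2,72,0,0,0,0],[6,2,74,0,0,0,0],[6,2,74,0,0,0,0]]]'
```

```text
time: 3.05
position: [0.4951, -0.1877, 0.0598]
tool_rot: [1.983, 2.433, -0.001]
ft_force: [-2.0, 0.1, 6.1]
grip_width: 0.007
grip_force: 2.7
```

```bash
python3 -m jog '[[[0,0,2,0,0,0,0],[0,0,4,0,0,0,0],[0,0,5,0,0,0,0],[0,0,5,0,0,0,0],[0,0,5,0,0,0,0],[0,0,5,0,0,0,0],[0,0,5,0,0,0,0],[0,0,5,0,0,0,0],[0,0,5,0,0,0,0],[0,0,5,0,0,0,0]]]'; python3 - <<'E'
from h import *
out=[]
for n,(x0,y0,x1,y1) in (("side",(200,220,300,310)),("top",(280,140,380,220))):
    im=grab(n); out.append(cv2.resize(im["image"][y0:y1,x0:x1,::-1],(400,340),interpolation=cv2.INTER_CUBIC))
cv2.imwrite("pics/b.png",np.hstack(out))
E
```

```text
time: 4.05
position: [0.4958, -0.1878, 0.0554]
tool_rot: [1.982, 2.432, -0.001]
ft_force: [-0.5, 0.2, 5.6]
grip_width: 0.01
grip_force: 2.7
```

View pics/b.png

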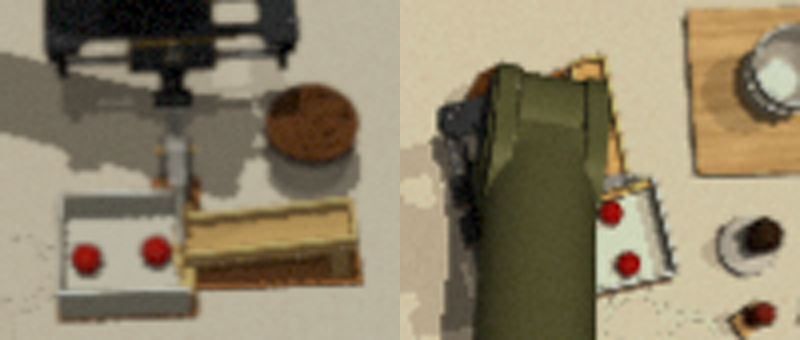

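Both red balls have rolled into the dish, at (87,258) and (155,250) in the left panel. I'll hold a little longer so they settle, then lift.

```bash
python3 -m jog '[[[0,0,0,0,0,0,0],[0,0,0,0,0,0,0],[0,0,0,0,0,0,0],[0,0,0,0,0,0,0],[0,0,0,0,0,0,0],[0,0,0,0,0,0,0],[0,0,0,0,0,0,0],[0,0,0,0,0,0,0],[0,0,0,0,0,0,0],[0,0,0,0,0,0,0]]]' && python3 -m jog '[[[0,0,-6,0,0,0,0],[0,0,-12,0,0,0,0],[0,0,-18,0,0,0,0],[0,0,-24,0,0,0,0],[0,0,-30,0,0,0,0],[0,0,-36,0,0,0,0],[0,0,-45,0,0,0,0],[0,0,-60,0,0,0,0],[0,0,-80,0,0,0,0],[0,0,-110,0,0,0,0]]]' && python3 -m jog '[[[0,0,-30,0,0,0,0],[0,0,-60,0,0,0,0],[0,0,-60,0,0,0,0],[0,0,-60,0,0,0,0],[0,0,-60,0,0,0,0],[0,0,-60,0,0,0,0],[0,0,-60,0,0,0,0],[0,0,-60,0,0,0,0],[0,0,-60,0,0,0,0],[0,0,-60,0,0,0,0]]]'; python3 - <<'E'
from h import *
import time
out=[]
ms=[]
for n,(x0,y0,x1,y1) in (("side",(200,220,300,310)),("side",(200,120,300,210))):
    im=grab(n); out.append(cv2.resize(im["image"][y0:y1,x0:x1,::-1],(400,340),interpolation=cv2.INTER_CUBIC))
    P,_,_=pts(im); hsv=cv2.cvtColor(im["image"],cv2.COLOR_RGB2HSV).astype(int)
    m=((hsv[...,0]<5)|(hsv[...,0]>174))&(hsv[...,1]>170)&(hsv[...,2]>100); m[:220]=0;m[310:]=0;m[:,:200]=0;m[:,300:]=0
    k,l,st,c=cv2.connectedComponentsWithStats(m.astype(np.uint8))
    for i in range(1,k):
        if st[i,4]>8: print(n,c[i].round(1),st[i,4],P[l==i].mean(0).round(3))
cv2.imwrite("pics/c.png",np.hstack(out))
E
```

```text
time: 5.15
position: [0.4959, -0.1878, 0.0555]
tool_rot: [1.982, 2.432, -0.001]
ft_force: [-0.3, 0.2, 5.8]
grip_width: 0.006
grip_force: 2.7
time: 6.15
position: [0.493, -0.1867, 0.1646]
tool_rot: [-1.983, -2.433, 0.003]
ft_force: [0.3, -1.6, 0.4]
grip_width: 0.01
grip_force: 0.0
time: 7.15
position: [0.4946, -0.1858, 0.2244]
tool_rot: [-1.983, -2.436, 0.0]
ft_force: [-0.2, -0.4, 0.6]
grip_width: 0.004
grip_force: 0.0
side [238.6 285.6] 30 [ 0.506 -0.327  0.032]
side [221.  287.6] 30 [ 0.461 -0.361  0.07 ]
side [238.7 285.6] 31 [ 0.507 -0.327  0.032]
side [221.3 287.7] 31 [ 0.456 -0.342  0.032]
```

View pics/c.png

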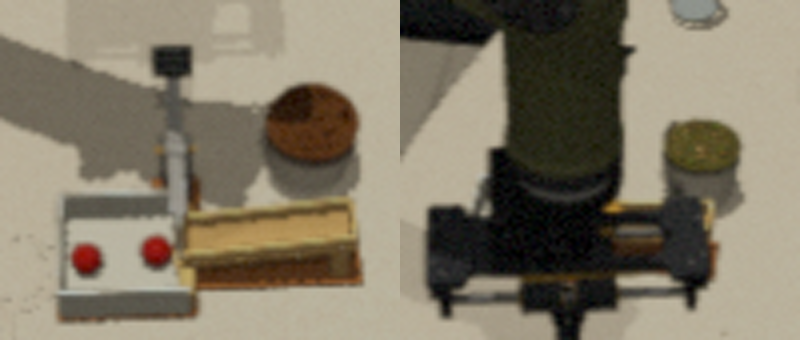

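The pad is back at its starting pixel, (172,60), so the gate is shut. Both red balls lie still in the dish at (87,258) and (155,250), and the arm is clear. I'm handing the job in.

```bash
python3 -c "
from bench import ctrl
print(ctrl.close_job())"
```

```text
the job is handed in; nothing more can be done
None
```

I pressed the red dispenser's lever until both red balls had rolled into its dish, let it spring shut, and handed the job in at about 7 s with the arm clear; no verdict came back.

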